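Sort ceramic base tiles by drag on the surface plate

ROBOT

A 6-joint arm with a two-finger parallel gripper is mounted at the origin on the work surface. World frame = base frame: x ahead of the robot, y to its left, z up, the work surface at z = 0. Lengths are in m, angles in rad, forces in N, time in s.
With the tool pointing down it reaches from about 0.35 to 0.875 m from the base axis. Payload 4.2 kg.
Tool frame: the origin (TCP) lies midway between the tips of the shut fingers; the grasp point (between the pads) lies 19 mm behind it (robot.grasp_offset is the distance from the TCP to the grasp point, in m); z points along the fingers, y is the line along which they close (so a half turn about z gives the same grasp; the last joint's range is limited). The gripper opens to 85 mm and grips with 20 to 120 N. Pads are 22 mm wide; open, the fingers measure 114 mm over their backs; the gripper's body (76 mm by 85 mm) begins 54 mm behind the grasp point. The pads swing forward as they close: fully open they stand 13 mm farther back than shut.
Start: joints at [-1.054, 0.385, 0.008, 0, -1.194, -0.259], TCP at [0.159, -0.604, 0.231] pointing down, gripper open.
Joint ranges: [-3.14, 3.14], [-1.21, 2.06], [-1.07, 1.41], [-3.16, 2.05], [-2.99, -0.16], [-3.1, 3.1]. Speed limits (rad/s): [2.79, 2.79, 3.14, 3.14, 3.14, 3.14].

INTERFACE

Orientations are given as a unit quaternion [w, x, y, z].
In Python, from station import robot, imaging gives the robot as it stands. The module is installed in compiled form; this text tells all that it offers.
- The arm moves only by the tool apply_moves, never from a script. Its arguments are lists of equal length, an entry for each row: "dp": the shift along the tool's x, y, z each as a share of 30 mm, from -1 to 1, a list of three; "delta_rot": the turn, a rotation vector about the tool's x, y, z each as a share of 0.5 rad, from -1 to 1, a list of three; "claw": the closure, from -1 (fully open) to 1 (shut). A call has exactly 10 rows; each row shifts and turns the commanded pose from where the row before left it, along the tool's axes as they then stand; what a row does not reach is not made up. A row lasts 1/10 s, in which the tool goes at most 50 mm and 8.59 degrees, less where a joint would pass 70% of its speed; a pose out of reach is approached as far as the arm can. A call with a number of a shift or a turn outside -1 to 1 is refused whole. A call with a gripper value outside its range is refused whole. The fingers move at their own pace and stop on an object; the grip force is fixed at half the most. Time passes only in rows, so rows that do not move let the fingers close, or fill a call up. It gives the time, the measured TCP pose, the force, the opening and the grip force at its end, in the units of the state.
- robot.sense(): the state, without advancing time (a new reading comes with each control period).
- imaging.snapshot(name): name is "scene" or "top"; returns a dict with "pixels" (384x512x3 uint8, red, green, blue), "fx", "fy", "cx", "cy" (pixels), "cam_to_world" (4x4, takes a point from camera to world coordinates). Camera axes: x right, y down, z forward; pixel columns grow to the right and rows downward; lengths in m; the calibration is good to about 2 mm. A picture is of the moment at which its call begins. There is no depth.
- robot.close_job(): hands the job in; it is judged then, once.
The state is a dict: "time": time; "joint_pos": joint angles; "qvel": joint speeds; "joint_torque": joint torques, N m; "position": TCP position; "ee_rot": TCP orientation; "force": force on the tool from outside, world axes, zero at the start; "moment": the same for the moment, N m; "grip_width": finger opening in m; "gripper_force": force on a finger pad.
Only numpy, scipy, OpenCV 4.12 (cv2) and the standard library are available. Lean on these libraries where they do the work, as an engineer would, in place of code of your own. Each camera call takes 0.05 s, during which the arm holds its last target. There are 200 camera calls.

TASK

The three white ceramic tiles on the granite plate look alike, but some have a polished sole and some are still rough, and only the drag you feel when you slide them tells which. Slide every polished tile fully into the tray with the green mat and every rough one fully into the tray with the orange mat, square with the tray. Keep the tiles flat on their soles the whole time, never lifted or tipped, and leave the tape reel, bottle, jar and screwdriver where they are.

Things in the scene. Friction and masses are not known exactly. Their poses are not given: they have to be found in the camera images.
- plate: grey granite surface plate, 400 mm (its x) by 250 mm (its y), fixed, top 80 mm above the bench; origin on the bench under its centre, z up, turned with the plate. At each y end a fixed steel tray, 340 mm long (x), from 125 to 245 mm off the centre in y, floor flush with the plate, open towards it; lips 21 mm high at its back and both x ends.
- green_mat: green mat, 340 mm (its x) by 120 mm (its y), fixed: the whole floor of one of the two trays (either end of the plate), flush with the plate; origin at the centre of its top, axes parallel to the plate's.
- orange_mat: orange mat, the floor of the other tray; same size and origin as the green one.
- near_row (a point): middle of the row nearest the robot, on the plate's top. One white tile lies somewhere in this row: 72 mm along the plate's x, 100 mm along its y, 28 mm high, 0.65 to 0.9 kg, two flush brass inserts on top. Its centre is at most 50 mm along y and 3 mm along x from this point, its turn at most 0.12 rad from the plate's axes. It is free to slide along y into either tray.
- middle_row (a point): the same for the middle row, 105 mm farther along the plate's x, with one tile like the first. Any tile may lie in any row, and all three look alike. Pushed slowly, a polished tile drags with 0.5 to 1.1 N and a rough one with 4.3 to 8.5 N, on the plate and on the mats alike.
- far_row (a point): the same for the row farthest from the robot, 105 mm beyond the middle one, with one tile like the others.
- tape_reel: bystander: aluminium tape reel 178 mm across and 18 mm high, lying on the bench beyond the plate's +y tray; origin under its centre.
- spirit_bottle: bystander: amber bottle, 64 mm across and 120 mm high, upright on the bench beyond the plate's -y tray; origin under its centre.
- paste_jar: bystander: white jar with a blue cap, 68 mm across and 55 mm high, on the bench beyond the plate's +y tray; origin under its centre.
- screwdriver: bystander: screwdriver 180 mm long, lying on the bench beyond the plate's -y tray; origin at its middle underneath.

How it is judged:
At the end, for the whole second after the job is handed in: every tile with a polished sole lies flat and at rest in the tray with the green mat and every rough one in the tray with the orange mat, each fully inside (its centre within 16 mm of the mat's centre line that runs along x) and turned no more than 0.35 rad from square with the tray (y of polished_tile in the frame of green_mat between -0.016 and 0.016 m and x of polished_tile in the frame of green_mat between -0.14 and 0.14 m and z of polished_tile in the frame of green_mat between -0.004 and 0.004 m and angle between each of polished_tile, other_polished_tile, rough_tile's own z axis and vertical below 0.06 rad and angle between the y axis of each of polished_tile, other_polished_tile and the y axis of green_mat, either way round below 0.35 rad and linear speed of each of polished_tile, other_polished_tile, rough_tile below 0.01 m/s and y of other_polished_tile in the frame of green_mat between -0.016 and 0.016 m and x of other_polished_tile in the frame of green_mat between -0.14 and 0.14 m and z of other_polished_tile in the frame of green_mat between -0.004 and 0.004 m and y of rough_tile in the frame of orange_mat between -0.016 and 0.016 m and x of rough_tile in the frame of orange_mat between -0.14 and 0.14 m and z of rough_tile in the frame of orange_mat between -0.004 and 0.004 m and angle between the y axis of rough_tile and the y axis of orange_mat, either way round below 0.35 rad); the robot touches nothing.
It fails at once if a tile is lifted off the plate (underside more than 8 mm up) or tipped (more than 0.2 rad) (z of any of polished_tile, rough_tile, other_polished_tile in the frame of plate above 0.088 m or angle between any of polished_tile, rough_tile, other_polished_tile's own z axis and vertical above 0.2 rad).
It fails at once if the reel, bottle, jar or screwdriver is moved more than 20 mm (distance of any of tape_reel, spirit_bottle, paste_jar, screwdriver from where it was at the start of the episode above 0.02 m).
It also fails if it takes over 69 s, if anything falls off the work surface, if the arm or the gripper's body presses on something with over 40 N, if the wrist force passes 120 N, or if a joint passes its speed limit or range.

## Working session

There is one attempt and no reset: what is moved stays moved. The work goes in short steps, Python scripts to look and compute and a tool call to move; the robot and the scene stay as the last step left them, time stands still between calls to the robot, and variables do not carry over. Pictures are saved under pics/ and viewed, at most 10 in all, crops included, and the job is handed in when it is done.

Besides the shell and the picture viewer there is one more tool, called as name(argument=value, ...) on one line, values as JSON. apply_moves: Moves the arm, as the interface text tells. Its arguments: {"type":"object","properties":{"dp":{"type":"array","items":{"type":"array","items":{"type":"number"}}},"delta_rot":{"type":"array","items":{"type":"array","items":{"type":"number"}}},"claw":{"type":"array","items":{"type":"number"}}},"required":["dp","delta_rot","claw"]}

```bash
mkdir -p pics; python3 - <<'E'
from station import robot, imaging
import cv2,json,numpy as np
for n in("top","scene"):
    s=imaging.snapshot(n); cv2.imwrite(f"pics/{n}0.png",s["pixels"][:,:,::-1])
    print(n,s["fx"],s["fy"],s["cx"],s["cy"],np.round(s["cam_to_world"],4).tolist())
print(robot.sense())
E
```

```text
top 460.53674992075423 460.53674992075423 254.8589454999873 194.96043894251034 [[-0.0222, -0.9949, 0.0988, 0.3893], [-0.9997, 0.0217, -0.0063, 0.0151], [0.0041, -0.0989, -0.9951, 1.3055], [0.0, 0.0, 0.0, 1.0]]
scene 366.44048033019203 366.44048033019203 252.22342680477112 192.03042511388747 [[0.0788, 0.7085, -0.7013, 1.2191], [0.9968, -0.0469, 0.0646, -0.0495], [0.0129, -0.7041, -0.71, 0.7864], [0.0, 0.0, 0.0, 1.0]]
{'time': 0.1, 'joint_pos': array([-1.05439631e+00,  3.85466773e-01,  6.76374043e-03, -4.59493176e-04,
       -1.19401295e+00, -2.58619747e-01]), 'qvel': array([-0.00085205, -0.00219878,  0.0025841 ,  0.00129964,  0.00206483,
        0.00251387]), 'joint_torque': array([-6.55489057e-04, -3.93320775e+01,  1.88930064e+01,  4.19794902e+00,
       -2.60617227e-03,  5.57025828e-06]), 'position': array([ 0.15923287, -0.6038286 ,  0.23033561]), 'ee_rot': array([-1.64988603e-04, -1.28449467e-01,  9.91715568e-01,  9.69356680e-04]), 'force': array([-0.17527545,  0.54673474,  0.76723049]), 'moment': array([ 0.00903858, -0.04362274, -0.01533875]), 'gripper_force': 0.0, 'grip_width': 0.08540209114058525}
```

View pics/top0.png

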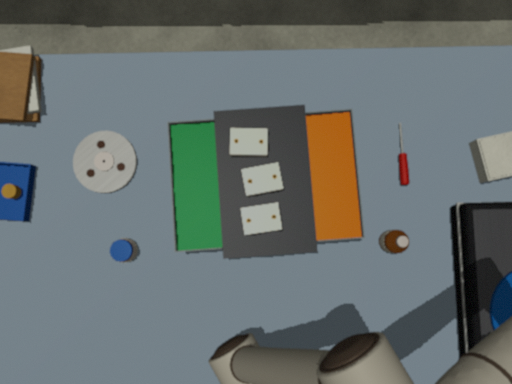

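View pics/scene0.png

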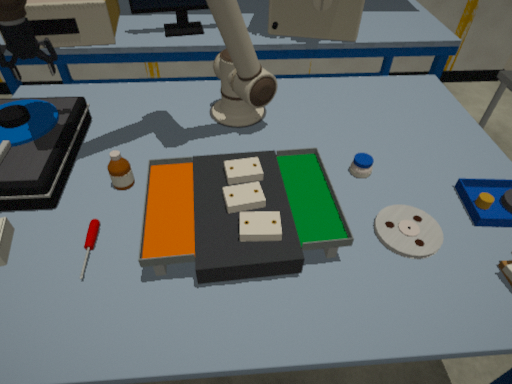

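The top view shows tiles at about (248,141), (262,179) and (261,218). The green tray is on the left (+y) and the orange one on the right (-y). The scene view agrees, and the bystanders are clear of the trays. Next I'll measure.

```bash
cat > h.py <<'E'
from station import robot, imaging
import cv2,numpy as np
def ray(s,uv):
    T=s["cam_to_world"];d=np.array([(uv[0]-s["cx"])/s["fx"],(uv[1]-s["cy"])/s["fy"],1]);return T[:3,3],T[:3,:3]@d
def onz(s,uv,z):
    o,d=ray(s,uv);return (o+d*(z-o[2])/d[2])
def two(s1,u1,s2,u2):
    o,d=ray(s1,u1);p,e=ray(s2,u2)
    a=np.linalg.lstsq(np.c_[d,-e],p-o,rcond=None)[0];return (o+a[0]*d+p+a[1]*e)/2
def comps(mask,amin,amax,roi):
    m=np.zeros_like(mask,np.uint8);x0,y0,x1,y1=roi;m[y0:y1,x0:x1]=mask[y0:y1,x0:x1]
    cs,_=cv2.findContours(m,cv2.RETR_EXTERNAL,cv2.CHAIN_APPROX_NONE)
    return [c for c in cs if amin<cv2.contourArea(c)<amax]
def tiles(s,roi,thr):
    g=s["pixels"].min(2); return comps((g>thr).astype(np.uint8),300,3000,roi)
def rect(s,c,z):
    w=np.array([onz(s,p[0],z)[:2] for p in c],np.float32)*1000
    (cx,cy),(a,b),t=cv2.minAreaRect(w)
    if a>b: a,b,t=b,a,t-90   # b: long side (tile y); t: direction of short side (deg)
    t=(t+90)%180-90
    return np.round([cx,cy,a,b,t],1)
E
python3 - <<'E'
from h import *
t=imaging.snapshot("top");s=imaging.snapshot("scene")
for n,sn,roi,thr in(("top",t,(215,110,310,250),140),("scene",s,(200,150,300,250),140)):
    for c in tiles(sn,roi,thr): print(n,cv2.contourArea(c),cv2.minAreaRect(c),rect(sn,c,.108))
def col(sn,k,roi):
    p=sn["pixels"].astype(int);r,g,b=p[...,0],p[...,1],p[...,2]
    m=(g>r+40)&(g>b+30) if k=="g" else (r>g+60)&(r>b+90)
    return max(comps(m.astype(np.uint8),500,1e5,roi),key=cv2.contourArea)
for k,roi in(("g",(150,80,250,270)),("o",(290,80,380,260))):
    print(k,rect(t,col(t,k,roi),.08))
p=t["pixels"].astype(int);m=((p.max(2)<75)).astype(np.uint8)
for c in comps(m,3000,40000,(205,90,325,270)): print("plate",cv2.contourArea(c),rect(t,c,.08))
# brass inserts in both views
for n,sn,roi in(("top",t,(225,120,290,240)),("scene",s,(215,150,290,245))):
    p=sn["pixels"].astype(int);m=((p[...,0]-p[...,2]>35)&(p[...,0]>60)).astype(np.uint8)
    q,l,st,ce=cv2.connectedComponentsWithStats(m)
    print(n,[(np.round(ce[i],1).tolist(),int(st[i,4])) for i in range(1,q) if roi[0]<ce[i][0]<roi[2] and roi[1]<ce[i][1]<roi[3]])
E
```

```text
top 950.0 ((260.4919128417969, 218.0481719970703), (27.04682731628418, 37.6370849609375), 81.11934661865234) [447.7  -5.7  70.3  97.8   7.6]
top 924.0 ((261.48077392578125, 178.40383911132812), (26.475677490234375, 37.26206588745117), 78.69007110595703) [551.4 -10.8  70.   97.7   9.6]
top 887.0 ((248.0, 141.0), (26.0, 36.0), 90.0) [652.1  22.7  69.8  95.4  -1.4]
scene 854.0 ((260.5, 223.0), (22.0, 41.0), 90.0) [654.   23.2  68.9  98.1  -3.9]
scene 671.0 ((243.91629028320312, 193.51441955566406), (19.607257843017578, 39.69025421142578), 80.21759033203125) [552.5 -10.6  70.   97.8   9.4]
scene 529.5 ((243.31539916992188, 167.02310180664062), (16.744688034057617, 36.0941047668457), 82.87498474121094) [448.4  -5.9  70.1  97.3   7.2]
g [541.5 166.2 120.8 339.6 -87.1]
o [ 561.4 -204.2  119.6  338.4  -86.8]
plate 7844.5 [549.9 -33.3 325.  397.8 -86.9]
top [([235.6, 140.4], 13), ([260.8, 141.2], 11), ([274.3, 176.2], 12), ([249.6, 180.6], 13), ([273.5, 216.5], 12), ([248.3, 220.2], 12)]
scene [([254.4, 164.8], 13), ([230.9, 167.6], 15), ([255.9, 190.6], 19), ([230.8, 194.8], 16), ([273.5, 221.6], 23), ([246.3, 222.0], 23)]
```

apply_moves(dp=[[0,0,0],[0,0,0],[0,0,0],[0,0,0],[0,0,0],[0,0,0],[0,0,0],[0,0,0],[0,0,0],[0,0,0]], delta_rot=[[0,0,-0.289],[0,0,-0.289],[0,0,-0.289],[0,0,-0.289],[0,0,-0.289],[0,0,-0.289],[0,0,-0.289],[0,0,-0.289],[0,0,-0.289],[0,0,-0.289]], claw=[-1,-1,-1,-1,-1,-1,-1,-1,-1,-1])

```text
time: 1.2
position: [0.1593, -0.6041, 0.231]
ee_rot: [-0.0, 0.754, -0.657, -0.0]
force: [0.3, 0.4, -0.3]
grip_width: 0.0852
gripper_force: 0.0
```

```bash
cat > go.py <<'E'
import sys,numpy as np
from station import robot
from scipy.spatial.transform import Rotation as R
# usage: go.py x y z yaw_deg   (mm; yaw = tile x direction) -> shift and turn in tool axes, in shares
x,y,z,yaw=map(float,sys.argv[1:5]); s=robot.sense(); w,a,b,c=s["ee_rot"]
M=R.from_quat([a,b,c,w]); th=np.radians(180+yaw)
Y=np.array([np.cos(th),np.sin(th),0]);Z=np.array([0,0,-1.]);T=R.from_matrix(np.c_[np.cross(Y,Z),Y,Z])
d=np.array([x,y,z])/1e3-s["position"]
print("t",round(s["time"],2),"pos",np.round(s["position"]*1e3,1),"yaw",round(np.degrees(np.arctan2(*(M.apply([0,1,0])[1::-1])))%360-180,2),
"F",np.round(s["force"],2),"w",round(s["grip_width"]*1e3,1),"gf",round(s["gripper_force"],1))
print("shift now-axes",np.round(M.inv().apply(d)/.03,2),"target-axes",np.round(T.inv().apply(d)/.03,2),"turn",np.round((M.inv()*T).as_rotvec()/.5,3))
E
python3 go.py 448 -5.8 200 7.4
```

```text
t 1.2 pos [ 159.3 -604.1  231. ] yaw 7.9 F [ 0.33  0.43 -0.3 ] w 85.2 gf 0.0
shift now-axes [-18.43 -12.27   1.04] target-axes [-18.54 -12.11   1.03] turn [0.    0.001 0.017]
```

apply_moves(dp=[[-0.92,-0.61,0],[-0.92,-0.61,0],[-0.92,-0.61,0],[-0.92,-0.61,0],[-0.92,-0.61,0],[-0.92,-0.61,0],[-0.92,-0.61,0],[-0.92,-0.61,0],[-0.92,-0.61,0],[-0.92,-0.61,0]], delta_rot=[[0,0,0],[0,0,0],[0,0,0],[0,0,0],[0,0,0],[0,0,0],[0,0,0],[0,0,0],[0,0,0],[0,0,0]], claw=[-1,-1,-1,-1,-1,-1,-1,-1,-1,-1])

```text
time: 2.2
position: [0.3047, -0.3053, 0.2313]
ee_rot: [-0.0, 0.752, -0.659, 0.0]
force: [0.9, 0.7, 0.5]
grip_width: 0.0854
gripper_force: 0.0
```

apply_moves(dp=[[-0.92,-0.61,0.1],[-0.92,-0.61,0.1],[-0.92,-0.61,0.1],[-0.92,-0.61,0.1],[-0.92,-0.61,0.1],[-0.92,-0.61,0.1],[-0.92,-0.61,0.1],[-0.92,-0.61,0.1],[-0.92,-0.61,0.1],[0,0,0]], delta_rot=[[0,0,0],[0,0,0],[0,0,0],[0,0,0],[0,0,0],[0,0,0],[0,0,0],[0,0,0],[0,0,0],[0,0,0]], claw=[-1,-1,-1,-1,-1,-1,-1,-1,-1,-1])

```text
time: 3.2
position: [0.4364, -0.0363, 0.204]
ee_rot: [-0.0, 0.754, -0.657, 0.0]
force: [0.0, -0.7, 0.0]
grip_width: 0.0855
gripper_force: 0.0
```

```bash
python3 go.py 448 -5.8 120 7.4
```

```text
t 3.2 pos [436.4 -36.3 204. ] yaw 7.79 F [ 0.05 -0.68  0.03] w 85.5 gf 0.0
shift now-axes [-0.95 -0.52  2.8 ] target-axes [-0.96 -0.51  2.8 ] turn [-0.     0.     0.014]
```

apply_moves(dp=[[-0.5,-0.27,0.4],[-0.45,-0.25,0.5],[0,0,0.6],[0,0,0.6],[0,0,0.6],[0,0,0.6],[0,0,0.4],[0,0,0.3],[0,0,0.2],[0,0,0]], delta_rot=[[0,0,0.014],[0,0,0],[0,0,0],[0,0,0],[0,0,0],[0,0,0],[0,0,0],[0,0,0],[0,0,0],[0,0,0]], claw=[-1,-1,-1,-1,-1,-1,-1,-1,-1,-1])

```text
time: 4.2
position: [0.4465, -0.0087, 0.0779]
ee_rot: [0.001, 0.75, -0.662, -0.0]
force: [0.1, -0.1, 0.1]
grip_width: 0.0856
gripper_force: 0.0
```

```bash
python3 - <<'E'
from h import *
s=imaging.snapshot("scene");cv2.imwrite("pics/a.png",cv2.resize(s["pixels"][90:290,130:360,::-1],None,fx=3,fy=3,interpolation=cv2.INTER_CUBIC))
E
python3 go.py 448 -5.8 74 7.4
```

```text
t 4.25 pos [446.9  -8.6  78.4] yaw 7.16 F [-0.12  0.34  0.29] w 85.3 gf 0.0
shift now-axes [-0.09 -0.05  0.15] target-axes [-0.09 -0.05  0.15] turn [ 0.    -0.    -0.008]
```

View pics/a.png

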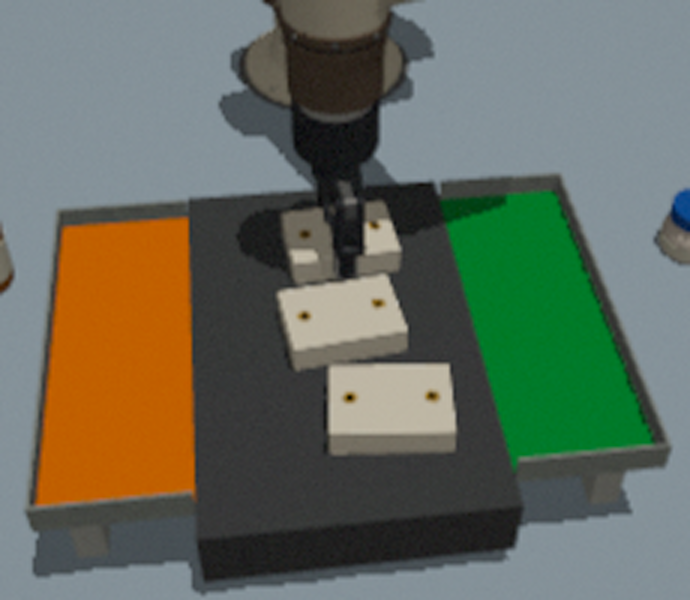

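The fingers straddle the near tile at about (345,230) in the crop, with the middle tile clear. I'll lower slightly and grip.

apply_moves(dp=[[-0.09,-0.05,0.1],[0,0,0],[0,0,0],[0,0,0],[0,0,0],[0,0,0],[0,0,0],[0,0,0],[0,0,0],[0,0,0]], delta_rot=[[0,0,0],[0,0,0],[0,0,0],[0,0,0],[0,0,0],[0,0,0],[0,0,0],[0,0,0],[0,0,0],[0,0,0]], claw=[-1,-1,1,1,1,1,1,1,1,1])

```text
time: 5.25
position: [0.4482, -0.0055, 0.076]
ee_rot: [-0.0, 0.75, -0.661, 0.0]
force: [-0.6, 0.6, 5.7]
grip_width: 0.0711
gripper_force: 70.6
```

```bash
python3 go.py 448 -5.8 75 7.4
```

```text
t 5.25 pos [448.2  -5.5  76. ] yaw 7.2 F [-0.61  0.59  5.66] w 71.1 gf 70.6
shift now-axes [0.01 0.01 0.03] target-axes [0.01 0.01 0.03] turn [-0.001 -0.    -0.007]
```

apply_moves(dp=[[0,0,-0.015],[-0.08,0,0],[-0.08,0,0],[-0.08,0,0],[-0.08,0,0],[-0.08,0,0],[-0.08,0,0],[-0.08,0,0],[-0.08,0,0],[-0.08,0,0]], delta_rot=[[0,0,0],[0,0,0],[0,0,0],[0,0,0],[0,0,0],[0,0,0],[0,0,0],[0,0,0],[0,0,0],[0,0,0]], claw=[1,1,1,1,1,1,1,1,1,1])

```text
time: 6.25
position: [0.4453, 0.0151, 0.0759]
ee_rot: [0.0, 0.75, -0.662, 0.0]
force: [1.1, -6.6, 2.3]
grip_width: 0.0709
gripper_force: 70.2
```

```bash
python3 go.py 448 -5.8 75 3.07
```

```text
t 6.25 pos [445.3  15.1  75.9] yaw 7.13 F [ 1.08 -6.62  2.27] w 70.9 gf 70.2
shift now-axes [ 0.7  -0.    0.03] target-axes [ 0.7  -0.05  0.03] turn [ 0.    -0.002  0.142]
```

Drag is about 6.6 N, so the near tile is rough and goes to orange.

apply_moves(dp=[[0.1,0,0],[0.2,0,0],[0.3,0,0],[0.35,0,0],[0.35,0,0],[0.35,0,0],[0.35,0,0],[0.35,0,0],[0.35,0,0],[0.35,0,0]], delta_rot=[[0,0,0.014],[0,0,0.014],[0,0,0.014],[0,0,0.014],[0,0,0.014],[0,0,0.014],[0,0,0.014],[0,0,0.014],[0,0,0.014],[0,0,0.014]], claw=[1,1,1,1,1,1,1,1,1,1])

```text
time: 7.25
position: [0.4544, -0.0746, 0.076]
ee_rot: [-0.001, 0.726, -0.688, 0.0]
force: [-0.6, 6.8, 3.3]
grip_width: 0.0705
gripper_force: 70.3
```

```bash
python3 go.py 459 -209.7 75.5 3.07
```

```text
t 7.25 pos [454.4 -74.6  76. ] yaw 3.09 F [-0.63  6.8   3.32] w 70.5 gf 70.3
shift now-axes [4.51 0.09 0.01] target-axes [4.51 0.09 0.02] turn [-0.004  0.003  0.001]
```

apply_moves(dp=[[0.5,0.01,0],[0.55,0.01,0],[0.55,0.01,0],[0.55,0.01,0],[0.55,0.01,0],[0.55,0.01,0],[0.5,0.01,0],[0.4,0.01,0],[0.2,0,0],[0.1,0,0]], delta_rot=[[0,0,0],[0,0,0],[0,0,0],[0,0,0],[0,0,0],[0,0,0],[0,0,0],[0,0,0],[0,0,0],[0,0,0]], claw=[1,1,1,1,1,1,1,1,1,1])

```text
time: 8.25
position: [0.4587, -0.2081, 0.076]
ee_rot: [-0.001, 0.726, -0.688, -0.0]
force: [0.1, 7.7, 5.3]
grip_width: 0.0709
gripper_force: 70.6
```

```bash
python3 go.py 459 -209.7 75.5 3.07; python3 - <<'E'
from h import *
s=imaging.snapshot("scene");cv2.imwrite("pics/b.png",cv2.resize(s["pixels"][90:290,130:360,::-1],None,fx=3,fy=3,interpolation=cv2.INTER_CUBIC))
E
```

```text
t 8.25 pos [ 458.7 -208.1   76. ] yaw 3.08 F [0.06 7.67 5.3 ] w 70.9 gf 70.6
shift now-axes [ 0.05 -0.01  0.02] target-axes [ 0.05 -0.01  0.02] turn [-0.001  0.003  0.   ]
```

View pics/b.png

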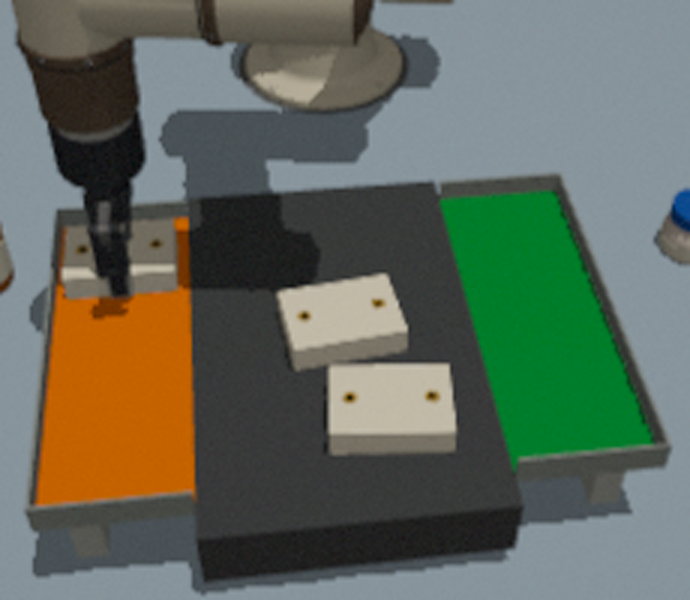

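The near tile sits in the orange tray at about (118,255). I'll release it and rise.

apply_moves(dp=[[0,0,0],[0,0,0],[0,0,0],[0,0,0],[0,0,0],[0,0,-0.3],[0,0,-0.6],[0,0,-0.8],[0,0,-0.8],[0,0,-0.3]], delta_rot=[[0,0,0],[0,0,0],[0,0,0],[0,0,0],[0,0,0],[0,0,0],[0,0,0],[0,0,0],[0,0,0],[0,0,0]], claw=[-1,-1,-1,-1,-1,-1,-1,-1,-1,-1])

```text
time: 9.3
position: [0.4599, -0.2091, 0.1628]
ee_rot: [-0.001, 0.726, -0.687, 0.002]
force: [0.4, -0.9, -0.7]
grip_width: 0.0855
gripper_force: 0.0
```

```bash
python3 go.py 652.7 23 160 -2.2;  python3 - <<'E'
from h import *
s=imaging.snapshot("scene")
for c in tiles(s,(145,155,300,250),140): print(cv2.boundingRect(c),rect(s,c,.108))
E
```

```text
t 9.3 pos [ 459.9 -209.1  162.8] yaw 3.18 F [ 0.45 -0.9  -0.69] w 85.5 gf 0.0
shift now-axes [-7.37 -6.85  0.12] target-axes [-7.98 -6.13  0.09] turn [-0.011 -0.003  0.188]
(240, 211, 42, 24) [652.6  23.5  72.3  97.7  -3.2]
(223, 182, 43, 25) [551.4 -10.4  73.1  98.9   9.7]
```

apply_moves(dp=[[-0.4,-0.3,0],[-0.8,-0.65,0],[-0.85,-0.68,0],[-0.85,-0.68,0],[-0.85,-0.68,0],[-0.85,-0.68,0],[-0.85,-0.68,0],[-0.85,-0.68,0],[-0.85,-0.68,0],[-0.6,-0.45,0]], delta_rot=[[0,0,0.1],[0,0,0.1],[0,0,0],[0,0,0],[0,0,0],[0,0,0],[0,0,0],[0,0,0],[0,0,0],[0,0,0]], claw=[-1,-1,-1,-1,-1,-1,-1,-1,-1,-1])

```text
time: 10.35
position: [0.6517, 0.0188, 0.1581]
ee_rot: [-0.001, -0.691, 0.723, 0.001]
force: [-0.8, 0.3, 0.1]
grip_width: 0.0855
gripper_force: 0.0
```

```bash
python3 go.py 652.7 23 120 -2.5;  python3 - <<'E'
from h import *
for n,roi in (("scene",(145,150,220,200)),("top",(305,180,365,250))):
  s=imaging.snapshot(n)
  for c in tiles(s,roi,140): print(cv2.boundingRect(c),rect(s,c,.108))
E
```

```text
t 10.35 pos [651.7  18.8 158.1] yaw -2.53 F [-0.78  0.26  0.14] w 85.5 gf 0.0
shift now-axes [-0.14 -0.03  1.27] target-axes [-0.14 -0.03  1.27] turn [ 0.004 -0.001 -0.001]
(151, 163, 37, 20) [ 457.5 -208.6   73.4   96.8    3.3]
(319, 198, 40, 30) [ 457.7 -208.5   70.7   97.9    3.2]
```

The near tile is within about 1 mm of its target. Descending on the far tile.

apply_moves(dp=[[-0.1,-0.03,0.5],[0,0,0.6],[0,0,0.6],[0,0,0.5],[0,0,0.35],[0,0,0.17],[0,0,0],[0,0,0],[0,0,0],[0,0,0]], delta_rot=[[0,0,0],[0,0,0],[0,0,0],[0,0,0],[0,0,0],[0,0,0],[0,0,0],[0,0,0],[0,0,0],[0,0,0]], claw=[-1,-1,-1,-1,-1,-1,-1,-1,-1,-1])

```text
time: 11.45
position: [0.6525, 0.0202, 0.079]
ee_rot: [0.001, -0.691, 0.723, -0.0]
force: [-0.1, 0.7, -0.1]
grip_width: 0.0857
gripper_force: 0.0
```

```bash
python3 go.py 652.7 23 76 -2.5
```

```text
t 11.45 pos [652.5  20.2  79. ] yaw -2.57 F [-0.11  0.74 -0.12] w 85.7 gf 0.0
shift now-axes [-0.09 -0.    0.1 ] target-axes [-0.09 -0.    0.1 ] turn [-0.003  0.001 -0.003]
```

apply_moves(dp=[[-0.09,0,0.08],[0,0,0],[0,0,0],[0,0,0],[0,0,0],[0,0,0],[0,0,0],[0,0,0],[0,0,0],[0,0,0]], delta_rot=[[0,0,0],[0,0,0],[0,0,0],[0,0,0],[0,0,0],[0,0,0],[0,0,0],[0,0,0],[0,0,0],[0,0,0]], claw=[-1,-1,1,1,1,1,1,1,1,1])

```text
time: 12.45
position: [0.6528, 0.023, 0.0764]
ee_rot: [0.001, -0.691, 0.723, -0.0]
force: [0.9, 1.2, 5.6]
grip_width: 0.0705
gripper_force: 74.5
```

apply_moves(dp=[[0,0,-0.01],[-0.08,0,0],[-0.08,0,0],[-0.08,0,0],[-0.08,0,0],[-0.08,0,0],[-0.08,0,0],[-0.08,0,0],[-0.08,0,0],[-0.08,0,0]], delta_rot=[[0,0,0],[0,0,0],[0,0,0],[0,0,0],[0,0,0],[0,0,0],[0,0,0],[0,0,0],[0,0,0],[0,0,0]], claw=[1,1,1,1,1,1,1,1,1,1])

```text
time: 13.45
position: [0.6533, 0.0438, 0.0763]
ee_rot: [-0.0, -0.691, 0.723, -0.0]
force: [-0.6, -2.7, 5.1]
grip_width: 0.0711
gripper_force: 74.6
```

```bash
python3 go.py 645 171.7 76 3.07
```

```text
t 13.45 pos [653.3  43.8  76.3] yaw -2.59 F [-0.61 -2.71  5.12] w 71.1 gf 74.6
shift now-axes [-4.25  0.47  0.01] target-axes [-4.27  0.05  0.01] turn [-0.    -0.001 -0.198]
```

Ambiguous reading, so I'll unload vertically and drag the other way.

apply_moves(dp=[[0,0,-0.02],[0.08,0,0],[0.08,0,0],[0.08,0,0],[0.08,0,0],[0.08,0,0],[0.08,0,0],[0.08,0,0],[0.08,0,0],[0.08,0,0]], delta_rot=[[0,0,0],[0,0,0],[0,0,0],[0,0,0],[0,0,0],[0,0,0],[0,0,0],[0,0,0],[0,0,0],[0,0,0]], claw=[1,1,1,1,1,1,1,1,1,1])

```text
time: 14.45
position: [0.652, 0.0225, 0.0764]
ee_rot: [-0.0, -0.691, 0.723, 0.0]
force: [-0.8, 1.7, -0.3]
grip_width: 0.0707
gripper_force: 74.1
```

apply_moves(dp=[[0,0,0],[-0.08,0,0],[-0.08,0,0],[-0.08,0,0],[-0.08,0,0],[-0.08,0,0],[-0.08,0,0],[-0.08,0,0],[-0.08,0,0],[-0.08,0,0]], delta_rot=[[0,0,0],[0,0,0],[0,0,0],[0,0,0],[0,0,0],[0,0,0],[0,0,0],[0,0,0],[0,0,0],[0,0,0]], claw=[1,1,1,1,1,1,1,1,1,1])

```text
time: 15.45
position: [0.653, 0.0446, 0.0764]
ee_rot: [-0.0, -0.691, 0.723, 0.0]
force: [-0.5, -1.5, -2.0]
grip_width: 0.0708
gripper_force: 74.0
```

```bash
python3 go.py 645 171.7 76 3.07
```

```text
t 15.45 pos [653.   44.6  76.4] yaw -2.58 F [-0.54 -1.52 -2.  ] w 70.8 gf 74.0
shift now-axes [-4.22  0.46  0.01] target-axes [-4.24  0.04  0.01] turn [ 0.001  0.    -0.197]
```

apply_moves(dp=[[-0.1,0,0],[-0.2,0,0.01],[-0.22,0,0],[-0.22,0,0],[-0.22,0,0],[-0.22,0,0],[-0.22,0,0],[-0.22,0,0],[-0.22,0,0],[-0.22,0,0]], delta_rot=[[0,0,-0.02],[0,0,-0.02],[0,0,-0.02],[0,0,-0.02],[0,0,-0.02],[0,0,-0.02],[0,0,-0.02],[0,0,-0.02],[0,0,-0.02],[0,0,-0.02]], claw=[1,1,1,1,1,1,1,1,1,1])

```text
time: 16.45
position: [0.653, 0.1067, 0.0764]
ee_rot: [-0.0, 0.727, -0.687, 0.0]
force: [-0.5, -1.4, -1.3]
grip_width: 0.0706
gripper_force: 73.8
```

```bash
python3 go.py 645 171.7 76 3.07
```

```text
t 16.45 pos [653.  106.7  76.4] yaw 3.2 F [-0.46 -1.36 -1.27] w 70.6 gf 73.8
shift now-axes [-2.18  0.15  0.01] target-axes [-2.18  0.15  0.01] turn [-0.     0.     0.005]
```

Drag is consistently about 1.5 N, so the far tile is polished and goes to green.

apply_moves(dp=[[-0.25,0.02,0],[-0.25,0.02,0],[-0.25,0.02,0],[-0.25,0.02,0],[-0.25,0.02,0],[-0.25,0.02,0],[-0.25,0.02,0],[-0.2,0,0],[-0.1,0,0],[-0.04,0,0]], delta_rot=[[0,0,0],[0,0,0],[0,0,0],[0,0,0],[0,0,0],[0,0,0],[0,0,0],[0,0,0],[0,0,0],[0,0,0]], claw=[1,1,1,1,1,1,1,1,1,1])

```text
time: 17.45
position: [0.6454, 0.1689, 0.0764]
ee_rot: [0.0, 0.726, -0.687, 0.0]
force: [0.8, -2.1, -0.8]
grip_width: 0.0709
gripper_force: 73.8
```

```bash
python3 go.py 645 171.7 76 3.07
```

```text
t 17.45 pos [645.4 168.9  76.4] yaw 3.17 F [ 0.78 -2.1  -0.84] w 70.9 gf 73.8
shift now-axes [-0.09  0.01  0.01] target-axes [-0.09  0.01  0.01] turn [-0.    -0.     0.004]
```

apply_moves(dp=[[-0.03,0,0],[0,0,0],[0,0,0],[0,0,0],[0,0,0],[0,0,0],[0,0,-0.3],[0,0,-0.7],[0,0,-0.9],[0,0,-0.9]], delta_rot=[[0,0,0],[0,0,0],[0,0,0],[0,0,0],[0,0,0],[0,0,0],[0,0,0],[0,0,0],[0,0,0],[0,0,0]], claw=[-1,-1,-1,-1,-1,-1,-1,-1,-1,-1])

```text
time: 18.45
position: [0.6453, 0.1693, 0.1618]
ee_rot: [0.0, 0.726, -0.687, 0.0]
force: [1.0, 0.7, -0.0]
grip_width: 0.0855
gripper_force: 0.0
```

```bash
python3 go.py 552 -10.6 160 9.5
```

```text
t 18.45 pos [645.3 169.3 161.8] yaw 3.16 F [ 1.03  0.73 -0.05] w 85.5 gf 0.0
shift now-axes [5.82 3.44 0.06] target-axes [5.4  4.06 0.06] turn [ 0.    -0.001 -0.221]
```

apply_moves(dp=[[0,0,-0.2],[0.5,0.35,0],[0.7,0.53,0],[0.7,0.53,0],[0.7,0.53,0],[0.7,0.53,0],[0.7,0.53,0],[0.7,0.53,0],[0.5,0.4,0],[0.2,0.13,0]], delta_rot=[[0,0,-0.111],[0,0,-0.11],[0,0,0],[0,0,0],[0,0,0],[0,0,0],[0,0,0],[0,0,0],[0,0,0],[0,0,0]], claw=[-1,-1,-1,-1,-1,-1,-1,-1,-1,-1])

```text
time: 19.45
position: [0.5503, -0.0112, 0.1671]
ee_rot: [-0.0, 0.763, -0.647, 0.0]
force: [1.1, -0.8, -0.5]
grip_width: 0.0853
gripper_force: 0.0
```

```bash
python3 go.py 552 -10.6 76 9.5;  python3 - <<'E'
from h import *
for n,roi in (("scene",(270,155,345,250)),("top",(170,110,225,250))):
  s=imaging.snapshot(n)
  for c in tiles(s,roi,140): print(cv2.boundingRect(c),rect(s,c,.108))
E
```

```text
t 19.45 pos [550.3 -11.2 167.1] yaw 9.41 F [ 1.14 -0.81 -0.54] w 85.3 gf 0.0
shift now-axes [-0.01 -0.06  3.04] target-axes [-0.01 -0.06  3.04] turn [-0.001  0.    -0.003]
(297, 205, 46, 25) [645.4 168.7  70.6  97.5   3.3]
(174, 131, 38, 26) [649.  168.7  62.   98.7   3.3]
```

The far tile is within about 3 mm of the centre line. Now the middle tile.

apply_moves(dp=[[0,-0.04,0.4],[0,0,0.6],[0,0,0.6],[0,0,0.6],[0,0,0.5],[0,0,0.24],[0,0,0.08],[0,0,0],[0,0,0],[0,0,0]], delta_rot=[[0,0,0],[0,0,0],[0,0,0],[0,0,0],[0,0,0],[0,0,0],[0,0,0],[0,0,0],[0,0,0],[0,0,0]], claw=[-1,-1,-1,-1,-1,-1,-1,-1,-1,-1])

```text
time: 20.55
position: [0.5527, -0.0096, 0.0765]
ee_rot: [-0.001, 0.763, -0.646, 0.0]
force: [-0.9, -0.5, 0.0]
grip_width: 0.0854
gripper_force: 0.0
```

apply_moves(dp=[[0,0,0],[0,0,0],[0,0,0],[0,0,0],[0,0,0],[0,0,0],[0,0,0],[0,0,0],[0,0,0],[0,0,0]], delta_rot=[[0,0,0],[0,0,0],[0,0,0],[0,0,0],[0,0,0],[0,0,0],[0,0,0],[0,0,0],[0,0,0],[0,0,0]], claw=[-1,1,1,1,1,1,1,1,1,1])

```text
time: 21.55
position: [0.5525, -0.0098, 0.0766]
ee_rot: [-0.0, 0.763, -0.646, 0.0]
force: [-1.8, 1.0, 6.1]
grip_width: 0.0709
gripper_force: 73.9
```

apply_moves(dp=[[0,0,-0.02],[-0.08,0,0],[-0.08,0,0],[-0.08,0,0],[-0.08,0,0],[-0.08,0,0],[-0.08,0,0],[-0.08,0,0],[-0.08,0,0],[-0.08,0,0]], delta_rot=[[0,0,0],[0,0,0],[0,0,0],[0,0,0],[0,0,0],[0,0,0],[0,0,0],[0,0,0],[0,0,0],[0,0,0]], claw=[1,1,1,1,1,1,1,1,1,1])

```text
time: 22.55
position: [0.5488, 0.0117, 0.0766]
ee_rot: [-0.0, 0.763, -0.646, 0.0]
force: [1.5, -3.0, 5.7]
grip_width: 0.071
gripper_force: 73.8
```

```bash
python3 go.py 541.5 166.2 76 3.07
```

```text
t 22.55 pos [548.8  11.7  76.6] yaw 9.49 F [ 1.49 -2.96  5.74] w 71.0 gf 73.8
shift now-axes [-5.12 -0.61  0.02] target-axes [-5.15 -0.03  0.02] turn [-0.001 -0.     0.224]
```

apply_moves(dp=[[0,0,-0.02],[0.08,0,0],[0.08,0,0],[0.08,0,0],[0.08,0,0],[0.08,0,0],[0.08,0,0],[0.08,0,0],[0.08,0,0],[0.08,0,0]], delta_rot=[[0,0,0],[0,0,0],[0,0,0],[0,0,0],[0,0,0],[0,0,0],[0,0,0],[0,0,0],[0,0,0],[0,0,0]], claw=[1,1,1,1,1,1,1,1,1,1])

```text
time: 23.55
position: [0.5519, -0.0101, 0.0767]
ee_rot: [0.0, 0.763, -0.646, -0.0]
force: [0.0, 0.9, -1.8]
grip_width: 0.0708
gripper_force: 73.2
```

apply_moves(dp=[[0,0,0],[-0.08,0,0],[-0.08,0,0],[-0.08,0,0],[-0.08,0,0],[-0.08,0,0],[-0.08,0,0],[-0.08,0,0],[-0.08,0,0],[-0.08,0,0]], delta_rot=[[0,0,0],[0,0,0],[0,0,0],[0,0,0],[0,0,0],[0,0,0],[0,0,0],[0,0,0],[0,0,0],[0,0,0]], claw=[1,1,1,1,1,1,1,1,1,1])

```text
time: 24.55
position: [0.5483, 0.0117, 0.0767]
ee_rot: [0.0, 0.763, -0.646, -0.0]
force: [-0.2, -0.8, -6.1]
grip_width: 0.0708
gripper_force: 72.5
```

```bash
python3 go.py 541.5 166.2 76 3.07
```

```text
t 24.55 pos [548.3  11.7  76.7] yaw 9.48 F [-0.18 -0.84 -6.07] w 70.8 gf 72.5
shift now-axes [-5.12 -0.62  0.02] target-axes [-5.15 -0.05  0.02] turn [0.002 0.    0.224]
```

The middle tile is also polished, so it goes to green. I'll press down slightly on the way.

apply_moves(dp=[[-0.08,0,0.02],[-0.18,0,0],[-0.25,0,0],[-0.3,0,0],[-0.3,0,0],[-0.3,0,0],[-0.3,0,0],[-0.3,0,0],[-0.3,0,0],[-0.3,0,0]], delta_rot=[[0,0,0.022],[0,0,0.022],[0,0,0.022],[0,0,0.022],[0,0,0.022],[0,0,0.022],[0,0,0.022],[0,0,0.022],[0,0,0.022],[0,0,0.022]], claw=[1,1,1,1,1,1,1,1,1,1])

```text
time: 25.55
position: [0.5402, 0.0901, 0.0766]
ee_rot: [-0.0, 0.726, -0.687, 0.0]
force: [0.2, -1.9, -0.3]
grip_width: 0.0707
gripper_force: 73.0
```

```bash
python3 go.py 541.5 166.2 76 3.07
```

```text
t 25.55 pos [540.2  90.1  76.6] yaw 3.14 F [ 0.19 -1.92 -0.25] w 70.7 gf 73.0
shift now-axes [-2.53 -0.18  0.02] target-axes [-2.53 -0.18  0.02] turn [-0.001  0.     0.002]
```

apply_moves(dp=[[-0.3,-0.02,0],[-0.3,-0.02,0],[-0.3,-0.02,0],[-0.3,-0.02,0],[-0.3,-0.02,0],[-0.3,-0.02,0],[-0.3,-0.02,0],[-0.2,0,0],[-0.1,0,0],[-0.05,0,0]], delta_rot=[[0,0,0],[0,0,0],[0,0,0],[0,0,0],[0,0,0],[0,0,0],[0,0,0],[0,0,0],[0,0,0],[0,0,0]], claw=[1,1,1,1,1,1,1,1,1,1])

```text
time: 26.55
position: [0.5404, 0.1633, 0.0766]
ee_rot: [-0.0, 0.727, -0.687, 0.0]
force: [0.2, -1.4, 3.8]
grip_width: 0.071
gripper_force: 73.6
```

apply_moves(dp=[[0,0,0],[0,0,0],[0,0,0],[0,0,0],[0,0,0],[0,0,0],[0,0,-0.3],[0,0,-0.7],[0,0,-0.9],[0,0,-0.9]], delta_rot=[[0,0,0],[0,0,0],[0,0,0],[0,0,0],[0,0,0],[0,0,0],[0,0,0],[0,0,0],[0,0,0],[0,0,0]], claw=[-1,-1,-1,-1,-1,-1,-1,-1,-1,-1])

```text
time: 27.55
position: [0.5401, 0.1629, 0.1618]
ee_rot: [0.0, 0.726, -0.687, 0.0]
force: [-0.1, 0.8, 0.5]
grip_width: 0.085
gripper_force: 0.0
```

apply_moves(dp=[[0.5,0,-0.5],[0.9,0,-0.5],[0.9,0,-0.5],[0.9,0,0],[0.9,0,0],[0.5,0,0],[0.2,0,0],[0,0,0],[0,0,0],[0,0,0]], delta_rot=[[0,0,0],[0,0,0],[0,0,0],[0,0,0],[0,0,0],[0,0,0],[0,0,0],[0,0,0],[0,0,0],[0,0,0]], claw=[-1,-1,-1,-1,-1,-1,-1,-1,-1,-1])

```text
time: 28.55
position: [0.5483, 0.02, 0.2053]
ee_rot: [0.0, 0.727, -0.687, -0.0]
force: [-0.2, 0.0, 0.6]
grip_width: 0.0854
gripper_force: 0.0
```

```bash
python3 - <<'E'
from h import *
a=np.array([-.0535,.9986])
for n,rois in (("scene",[(270,155,345,250),(145,150,215,200)]),("top",[(170,110,225,255),(305,180,365,250)])):
  s=imaging.snapshot(n)
  for roi in rois:
   for c in tiles(s,roi,130):
    r=rect(s,c,.108); print(n,r,"y in plate",(r[:2]-[551.5,-19])@a)
  cv2.imwrite(f"pics/end_{n}.png",s["pixels"][:,:,::-1])
E
```

```text
scene [644.7 168.5  73.1  98.    3.2] y in plate 182.25130000000001
scene [539.9 162.4  73.5  98.1   3.3] y in plate 181.76664000000002
scene [520.7 228.   68.9 235.8  75.5] y in plate 248.302
scene [ 457.7 -209.    74.    96.8    2.7] y in plate -184.7157
scene [ 427.2 -178.5  168.7  197.9    7.1] y in plate -152.62665
top [603.6 127.1  66.8  94.8  17.4] y in plate 143.10811
top [655.  168.7  51.1 100.1   3.6] y in plate 181.89997
top [ 457.5 -208.7   71.9   98.6    3.2] y in plate -184.40542
```

View pics/end_scene.png

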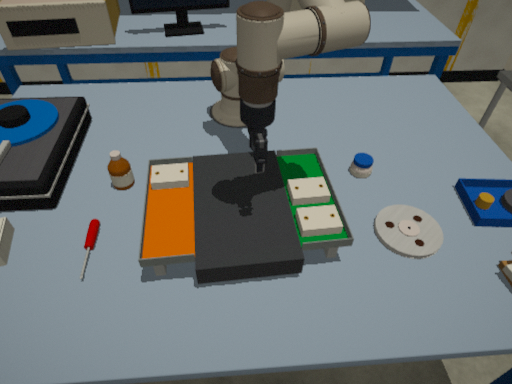

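The picture shows two tiles square in the green tray at (308,190) and (319,219), and one in orange at (169,176). The bystanders are untouched and the tiles lie within 4 mm of the centre lines.

```bash
python3 -c "
from station import robot
print(robot.close_job())"
```

```text
the job is handed in; nothing more can be done
None
```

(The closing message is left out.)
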